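Bring the hot iron over a brass insert with the spirit pot covered

TASK

The cordless soldering iron is hot, so first put the loose lid on the open steel pot of cleaning spirit: lower it on, do not drop it, let go, and leave it fully seated and level. Only then take the iron by its handle, draw it out of the wire coil of its stand and turn it upright, tip straight down, ready to press in the brass insert that stands up in the dryer handle shell in the vice: finish holding the iron still in the gripper with its tip straight above the insert, about a finger's breadth (20 mm) clear and touching nothing. Leave the other things on the bench where they are.

Things in the scene. Friction and masses are not known exactly. Their poses are not given: they have to be found in the camera images.
- lid_knob (a point): Loose steel lid, right way up on the bench; point: centre of its upright black knob (18 mm across, 24 tall), z up. Disc 76 mm across, 4 thick; under it a plug 5 mm deep, 60 mm across narrowing to 54, that enters the pot with 3 mm play all round. On the bench it stands on its plug: disc top at 9 mm, this point at 21. Seated: disc on the rim, this point 16 mm above the rim. About 70 g.
- pot_rim (a point): Open plain steel pot, loose, about 0.4 kg, 72 mm in outer diameter, 55 mm tall, wall 3 mm; the point is the centre of its mouth at rim height (55 mm above the bench), z up. It must be covered with the lid.
- iron_grip (a point): Cordless soldering iron, about 110 g, in its stand. Point: on its axis, middle of the plain grey handle (23 mm thick, 50 mm either way), 145 to 150 mm above the bench; z from tip to butt. Tip's end 160 mm along -z; guard disc 34 mm across at 50 to 55 mm along -z. Handle rises out of the coil at 45 degrees or up to 4 less (play). Only its weight holds it: draw it 110 mm or more along +z.
- iron_tip (a point): The end of the iron's 6 mm copper tip, on its axis, axes as for iron_grip; hidden in the coil at the start. This point is to be brought over the insert.
- stand: Iron stand, fixed: grey base 95 (x) by 165 (y) by 21 mm, origin under its middle, a tan sponge in its +y end. Tapering steel wire coil in its y-z plane, rising towards +y at 45 degrees; mouth 33 mm across at (0, 18, 109) mm, on two thin wire legs. The iron's guard rests on the mouth, its hot end inside; the handle overhangs the +y end.
- insert_top (a point): Centre of the top of the brass insert, 7 mm across, standing 6 mm out of a boss near one end of the black dryer handle shell; 46 mm above the bench. Axes: z up, y along the shell, an open trough 36 by 124 mm, rim at 42 mm, its middle 32 mm along -y. A low aluminium vice, fixed (rail 150 mm along x, jaws 39 mm high), clamps it. The lower boss at the other end has no insert.
- spool: Solder spool standing on its flange, 60 mm in diameter, 48 mm tall, origin under its centre; stands among the pot and the lid. Leave alone.
- pliers: Long-nosed pliers with red grips lying flat, origin under the pivot: grips reach 125 mm along -x, jaws 63 mm along +x, 65 mm wide, 16 mm high. Leave alone.
- cutters: Side cutters with red grips lying flat, origin under the pivot: grips 113 mm along -x, jaws 32 mm along +x, 65 mm wide, 16 mm high. Leave alone.
- stripper: Wire strippers with yellow grips lying flat, origin under the pivot: grips 118 mm along -x, jaws 68 mm along +x, 65 mm wide, 16 mm high. Leave alone.
- screwdriver: Red-handled screwdriver lying along its x, 190 mm long, 26 mm thick, origin under its middle. Leave alone.
- brush: Small wooden-handled cleaning brush lying along its x, 160 mm long, 42 mm wide, 20 mm high, origin under its middle. Leave alone.
- nozzle: Black conical dryer nozzle standing upright, 48 mm in diameter, 62 mm tall, origin under its centre. Leave alone.
There are look-alikes about, which are no part of the job. What is shaped like the part that bears lid_knob but blue or purple is not meant.

How it is judged (in metres and radians):
On the way, in this order (a step that is already met when the one before it is completed fails the run):
1. the lid sits seated and level on the pot, let go (horizontal distance between lid_knob and pot_rim below 0.004 m and z of lid_knob in the frame of pot_rim between 0.013 and 0.018 m and angle between lid_knob's own z axis and vertical below 0.04 rad and angle between pot_rim's own z axis and vertical below 0.06 rad and contact force between the fingers and lid below 0.1 N), for 0.3 s.
2. the iron is drawn clear of the coil, held by its handle and off the stand (z of iron_grip in the frame of stand above 0.14 m and distance of iron_tip from where it was at the start of the episode above 0.11 m and contact force between iron and stand below 0.05 N and contact force between the fingers and iron above 0.5 N), for 0.2 s.
At the end, for the whole second after the job is handed in: Lid seated on the pot (4 mm, 0.04 rad), not touched. Iron held by the fingers alone, at rest (under 0.03 m/s), within 0.22 rad of upright, tip down, 18 mm or less sideways of the insert and 4 to 45 mm above it. The bystanders moved less than 40 mm (all of step 1 and angle between iron_grip's own z axis and vertical below 0.22 rad and horizontal distance between iron_tip and insert_top below 0.018 m and z of iron_tip in the frame of insert_top between 0.004 and 0.045 m and contact force between the fingers and iron above 0.5 N and contact force between iron and stand below 0.05 N and contact force between iron and vice below 0.05 N and linear speed of iron below 0.03 m/s); the arm keeps its last pose, push and grip.
It fails at once if the iron is taken from its stand while the pot is not covered (distance of iron_grip from where it was at the start of the episode above 0.04 m and not (horizontal distance between lid_knob and pot_rim below 0.004 m and z of lid_knob in the frame of pot_rim between 0.013 and 0.018 m and angle between lid_knob's own z axis and vertical below 0.04 rad and angle between pot_rim's own z axis and vertical below 0.06 rad)).
It fails at once if the lid is dropped or thrown (contact force between the fingers and lid below 0.05 N and linear speed of lid above 0.6 m/s).
It fails at once if the iron strikes the insert or the vice (contact force between iron and vice above 3 N).
It fails at once if another thing on the bench is shoved or knocked over (distance of any of spool, pliers, cutters, stripper, screwdriver, brush, nozzle from where it was at the start of the episode above 0.04 m).
It also fails if it takes over 61 s, if anything falls off the work surface, if the arm or the gripper's body presses on something with over 40 N, if the wrist force passes 120 N, or if a joint passes its speed limit or range.

ROBOT

A 6-joint arm with a two-finger parallel gripper is mounted at the origin on the work surface. World frame = base frame: x ahead of the robot, y to its left, z up, the work surface at z = 0. Lengths are in m, angles in degrees, forces in N, time in s.
With the tool pointing down it reaches from about 0.375 to 0.9 m from the base axis. Payload 3.1 kg.
Tool frame: the origin (TCP) lies at the centre of the arm's flange, where the gripper is bolted on; the fingertips stand 182 mm ahead of it and the grasp point (between the pads) lies bot.grip_point_offset ahead of it (bot.grip_point_offset is the distance from the TCP to the grasp point, in m); x points along the fingers, z is the direction in which the jaws open and shut, and the axes are right-handed (so a half turn about x gives the same grasp; the last joint's range is limited). The gripper opens to 87 mm and grips with 3 to 60 N. Pads are 19 mm wide; open, the fingers measure 117 mm over their backs; the gripper's body (75 mm by 190 mm) begins 51 mm behind the grasp point.
Start: joints at [61.221, 30.224, 82.088, -0, 67.689, -10.227], TCP at [0.199, 0.593, 0.405] pointing down, gripper open.
Joint ranges: [-176.69, 176.69], [-43.24, 126.21], [12.49, 139.97], [-82, 262], [0, 151.66], [-163.58, 163.58]. Speed limits (degrees/s): [159.86, 159.86, 180, 180, 180, 180].

INTERFACE

Orientations are given as a 3x3 rotation matrix whose columns are the frame's x, y, z axes.
In Python, from rig import bot gives the robot as it stands.
- The arm moves only by the tool step_arm, never from a script. Its argument "motion" is a list that holds one entry, the list of rows, each a list of 7 numbers: the turn, a rotation vector about the world's x, y, z in degrees, then the shift along the world's x, y, z in mm, then the finger opening in mm, from 0 to 87. A call has 1 to 12 rows; each row is the pose to reach, as a shift and turn from the pose commanded when the call began; what a row does not reach only later rows make up. A row lasts 1/12 s, in which the tool goes at most 41.7 mm and 7.16 degrees, less where a joint would pass 70% of its speed; a pose out of reach is approached as far as the arm can. A call with a gripper value outside its range is refused whole. The fingers move at their own pace and stop on an object; the grip force is fixed at half the most. Time passes only in rows, so rows that repeat a pose let the fingers close. It gives the time, the measured TCP pose, the force and the opening at its end, in the units of the state.
- bot.read_state(): the state, without advancing time (a new reading comes with each control period).
- bot.capture(name): name is "side" or "top" or "wrist"; returns a dict with "frame" (400x640x3 uint8, red, green, blue), "range_z" (400x640 float32, m along the optical axis (not along the pixel's ray), 0 where there is no reading), "fx", "fy", "cx", "cy" (pixels), "dist_coeffs" ([k1, k2, p1, p2, k3] as OpenCV has them; the pictures are not rectified), "cam_to_world" (4x4, takes a point from camera to world coordinates). Camera axes: x right, y down, z forward; pixel columns grow to the right and rows downward; lengths in m; the calibration is good to about 2 mm. A picture is of the moment at which its call begins.
- bot.hand_in(): hands the job in, once; it reports no verdict.
The state is a dict: "time_s": time; "joint_positions": joint angles; "qvel": joint speeds; "tau": joint torques, N m; "position": TCP position; "tcp_rot": TCP orientation; "force": force on the tool from outside, world axes, zero at the start; "moment": the same for the moment, N m; "opening": opening from 0.0 (shut) to 1.0 (fully open).
Only numpy, scipy, OpenCV 4.12 (cv2) and the standard library are available. Lean on these libraries where they do the work, as an engineer would, in place of code of your own. Each camera call takes 0.05 s, during which the arm holds its last target.

## Working session

There is one attempt and no reset: what is moved stays moved. The work goes in short steps, Python scripts to look and compute and a tool call to move; the robot and the scene stay as the last step left them, time stands still between calls to the robot, and variables do not carry over. Pictures are saved under pics/ and viewed, and the job is handed in when it is done.

Besides the shell and the picture viewer there is one more tool, called after ">>>" by a JSON object that holds its "op" and its "data". step_arm: Moves the arm, as the interface text tells. Its arguments: {"type":"object","properties":{"motion":{"type":"array"}},"required":["motion"]}

```bash
ls; mkdir -p pics
python3 - <<'E'
from rig import bot
import cv2,numpy as np
s=bot.read_state();print(s,bot.grip_point_offset)
for n in("side","top","wrist"):
    c=bot.capture(n);cv2.imwrite(f"pics/{n}0.png",c["frame"][:,:,::-1]);np.savez(f"pics/{n}0.npz",**c)
    print(n,c["fx"],c["cx"],c["cy"],c["dist_coeffs"],np.round(c["cam_to_world"],3).tolist())
E
```

```text
pics
{'time_s': 0.0, 'joint_positions': array([ 6.12204605e+01,  3.02785030e+01,  8.21555812e+01, -9.87321584e-04,
        6.76864082e+01, -1.02291908e+01]), 'qvel': array([-0.0082909 , -0.11191599,  0.03274371, -0.03006828, -0.03476272,
        0.02182764]), 'tau': array([ 3.68536294e-04, -4.40042496e+01, -1.76590508e+01,  6.34219148e-02,
        5.81771100e-02, -1.40417915e-04]), 'position': array([0.19866646, 0.59223273, 0.40378064]), 'tcp_rot': array([[-9.98491045e-04, -9.48046366e-01,  3.18130621e-01],
       [-1.85089825e-03,  3.18131986e-01,  9.48044626e-01],
       [-9.99997789e-01,  3.57786663e-04, -2.07238929e-03]]), 'force': array([-0.40312996,  0.78462264, -0.15372564]), 'moment': array([0.02841573, 0.03088203, 0.0286806 ]), 'opening': 0.9988032598482345} 0.1635
side 421.8597844352056 324.5935436398191 202.97479009993734 [-0.06462466  0.          0.          0.          0.        ] [[0.961, -0.212, 0.18, 0.329], [-0.278, -0.732, 0.622, -0.666], [0.0, -0.648, -0.762, 0.914], [0.0, 0.0, 0.0, 1.0]]
top 386.60055687779004 316.89639756565174 202.24634759394482 [-0.02431043  0.          0.          0.          0.        ] [[-0.009, -0.989, 0.151, 0.377], [-1.0, 0.01, 0.008, -0.027], [-0.009, -0.151, -0.989, 1.209], [0.0, 0.0, 0.0, 1.0]]
wrist 311.60426860534477 319.45988715003244 196.1979996459479 [-0.06129641  0.          0.          0.          0.        ] [[0.318, 0.92, 0.23, 0.136], [0.948, -0.308, -0.079, 0.613], [-0.002, 0.243, -0.97, 0.383], [0.0, 0.0, 0.0, 1.0]]
```

View pics/side0.png

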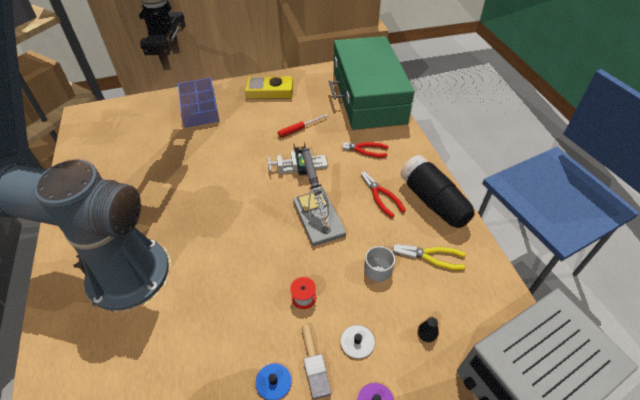

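View pics/top0.png

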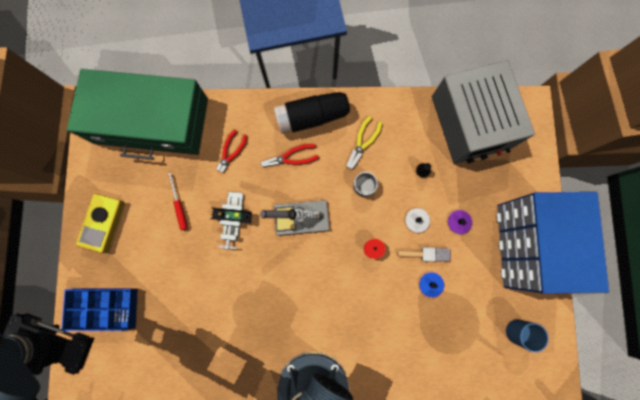

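View pics/wrist0.png

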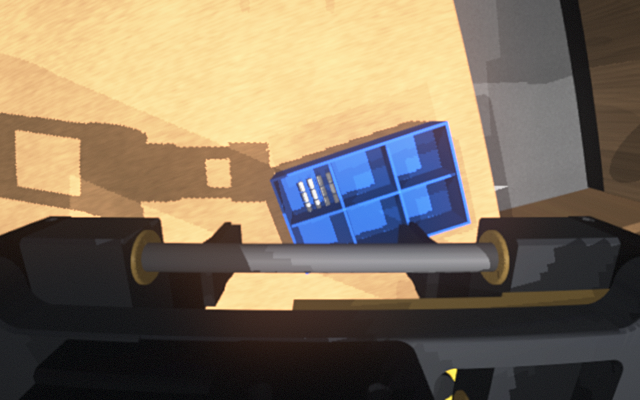

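```bash
cat > h.py <<'E'
import cv2,numpy as np
def load(f): return dict(np.load(f))
def ray(c,u,v):
    K=np.array([[c["fx"],0,c["cx"]],[0,c["fy"],c["cy"]],[0,0,1]],float)
    p=cv2.undistortPoints(np.array([[[u,v]]],float),K,np.array(c["dist_coeffs"],float))[0,0]
    return np.array([p[0],p[1],1.])
def p3(c,u,v,d=None):
    if d is None: d=c["range_z"][int(round(v)),int(round(u))]
    M=c["cam_to_world"];return M[:3,:3]@(ray(c,u,v)*d)+M[:3,3]
def atz(c,u,v,z):
    M=c["cam_to_world"];r=M[:3,:3]@ray(c,u,v);o=M[:3,3];return o+r*(z-o[2])/r[2]
def cloud(c,u0,v0,u1,v1):
    K=np.array([[c["fx"],0,c["cx"]],[0,c["fy"],c["cy"]],[0,0,1]],float)
    uu,vv=np.meshgrid(np.arange(u0,u1),np.arange(v0,v1))
    P=cv2.undistortPoints(np.stack([uu,vv],-1).reshape(-1,1,2).astype(float),K,np.array(c["dist_coeffs"],float))[:,0]
    d=c["range_z"][v0:v1,u0:u1].ravel();M=c["cam_to_world"]
    X=(np.c_[P,np.ones(len(P))]*d[:,None])@M[:3,:3].T+M[:3,3]
    return X,d>0,c["frame"][v0:v1,u0:u1].reshape(-1,3),uu.ravel(),vv.ravel()
def crop(c,u0,v0,u1,v1,s,name):
    cv2.imwrite(name,cv2.resize(c["frame"][v0:v1,u0:u1,::-1],None,fx=s,fy=s,interpolation=cv2.INTER_CUBIC))
E
python3 - <<'E'
from h import *
t=load("pics/top0.npz");s=load("pics/side0.npz")
crop(t,200,160,340,260,5,"pics/c1.png")
crop(t,340,160,480,260,5,"pics/c2.png")
crop(s,250,130,370,250,5,"pics/c3.png")
crop(s,280,230,440,370,5,"pics/c4.png")
for n,u,v in(("lid",417,220),("pot",366,184),("spool",375,249)):
    print(n,p3(t,u,v))
E
```

```text
lid [ 0.49825501 -0.32338958  0.03116461]
pot [ 0.61762704 -0.17393383  0.00345456]
spool [ 0.41101997 -0.18989466  0.04718391]
```

View pics/c1.png

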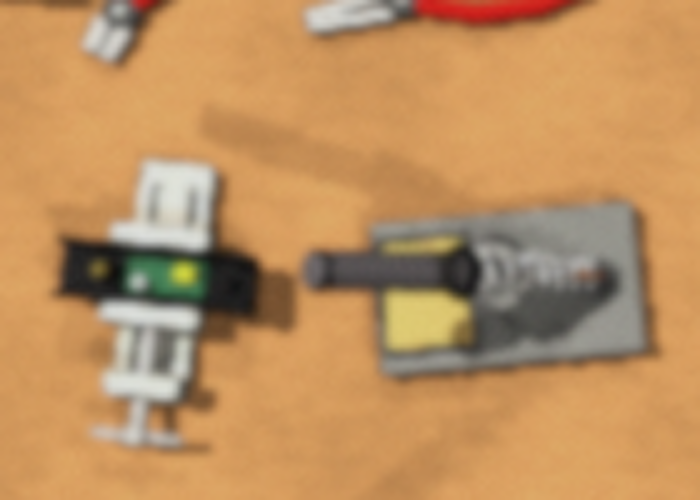

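View pics/c2.png

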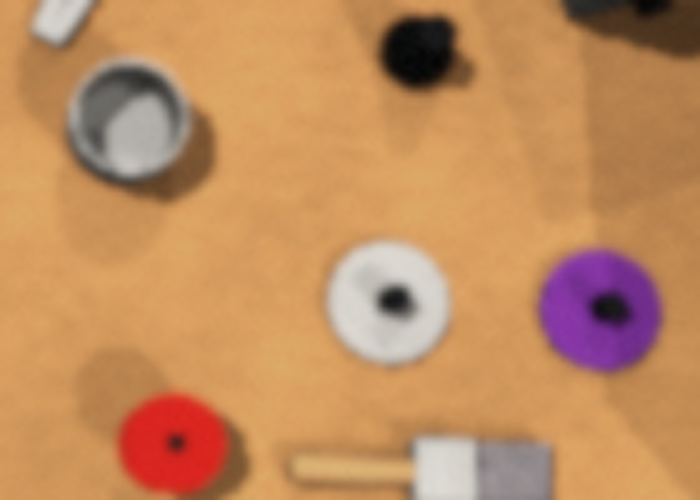

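View pics/c3.png

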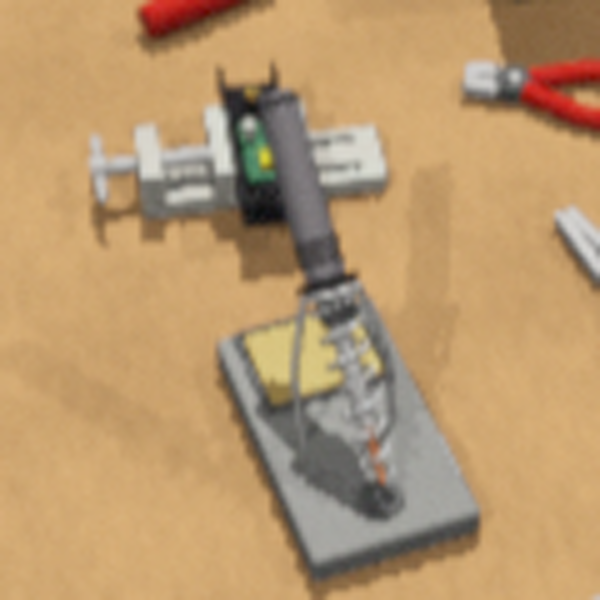

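View pics/c4.png

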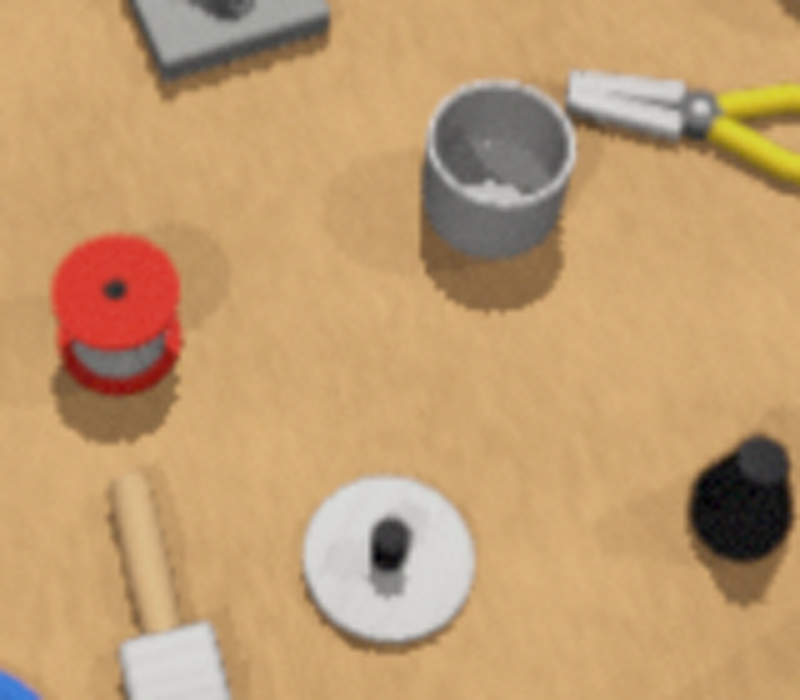

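Run:
```python
from h import *
t=load("pics/top0.npz");s=load("pics/side0.npz")
f=lambda c,u0,v0,x,y,z:print(np.round(atz(c,u0+(x+.5)/5-.5,v0+(y+.5)/5-.5,z),4))
print("lid");f(t,340,160,389,302,.009);f(s,280,230,389,558,.009)
f(t,340,160,394,300,.033);f(s,280,230,391,530,.033)
print("pot");f(t,340,160,130,120,.055);f(s,280,230,501,143,.055)
print("spool");f(t,340,160,173,444,.048);f(s,280,230,117,291,.048)
print("ins");f(t,200,160,98,268,.046);f(s,250,130,252,93,.046)
# stand corners top z .021
print("stand")
for x,y in((372,228),(628,203),(650,350),(385,375)): f(t,200,160,x,y,.021)
# shell ends at rim .042
print("shell");f(t,200,160,65,240,.042);f(t,200,160,62,292,.042);f(t,200,160,258,258,.042);f(t,200,160,255,312,.042)
# clouds
for nm,c,b in(("top",t,(255,200,310,232)),("side",s,(290,140,325,195))):
    X,ok,col,u,v=cloud(c,*b)
    m=ok&(X[:,2]>.115)
    m&=(X[:,0]>.4)&(X[:,0]<.6)
    P=X[m];ctr=P.mean(0);U,S,V=np.linalg.svd(P-ctr,full_matrices=False)
    print(nm,len(P),ctr,V[0],S,P[:,2].min(),P[:,2].max())
    q=(P-ctr)@V[0];
    for a in np.arange(-.08,.08,.02):
        k=(q>=a)&(q<a+.02)
        if k.sum():print(round(a,2),k.sum(),np.round(np.median(P[k],0),4),np.round(P[k].max(0),3))
```

```text
lid
[ 0.5005 -0.3302  0.009 ]
[ 0.5013 -0.3325  0.009 ]
[ 0.4992 -0.3273  0.033 ]
[ 0.5016 -0.3296  0.033 ]
pot
[ 0.6086 -0.1665  0.055 ]
[ 0.6117 -0.1685  0.055 ]
spool
[ 0.4128 -0.1874  0.048 ]
[ 0.4147 -0.1908  0.048 ]
ins
[0.5236 0.2798 0.046 ]
[0.5236 0.2749 0.046 ]
stand
[0.5501 0.1159 0.021 ]
[ 0.5642 -0.0435  0.021 ]
[ 0.4725 -0.0559  0.021 ]
[0.4587 0.1072 0.021 ]
shell
[0.5416 0.3017 0.042 ]
[0.5096 0.3025 0.042 ]
[0.5293 0.1829 0.042 ]
[0.4962 0.1842 0.042 ]
top 322 [0.5067458  0.08734648 0.1496372 ] [-0.07006248  0.78713656  0.61278649] [0.62515926 0.12500446 0.07307768] 0.11521981150506266 0.18593868403917724
-0.08 3 [0.5102 0.0358 0.1156] [0.519 0.039 0.118]
-0.06 55 [0.5098 0.047  0.1202] [0.525 0.056 0.126]
-0.04 51 [0.5082 0.0658 0.1296] [0.521 0.074 0.138]
-0.02 48 [0.5057 0.0802 0.1428] [0.519 0.09  0.152]
0.0 52 [0.5059 0.0945 0.1562] [0.518 0.105 0.168]
0.02 58 [0.5037 0.1097 0.1682] [0.516 0.12  0.179]
0.04 55 [0.5035 0.1258 0.1793] [0.515 0.135 0.186]
side 375 [0.50730239 0.08168378 0.14707508] [ 0.07425942 -0.78187191 -0.61900069] [0.61760628 0.12937233 0.07171068] 0.1154316907492976 0.1833048536623516
-0.06 52 [0.5042 0.1192 0.1776] [0.518 0.128 0.183]
-0.04 67 [0.5049 0.1053 0.1667] [0.516 0.113 0.175]
-0.02 69 [0.5066 0.0903 0.1536] [0.518 0.101 0.162]
0.0 68 [0.5077 0.075  0.1398] [0.52  0.084 0.149]
0.02 68 [0.5085 0.06   0.1268] [0.522 0.069 0.135]
0.04 51 [0.5111 0.0428 0.1207] [0.526 0.054 0.128]
```

>>> {"op": "step_arm", "data": {"motion": [[[0,0,-6,17,-37,0,87],[0,0,-12,34,-74,0,87],[0,0,-18,51,-111,0,87],[0,0,-24,68,-148,0,87],[0,0,-30,85,-185,0,87],[0,0,-36,102,-222,0,87],[0,0,-42,119,-259,0,87],[0,0,-48,136,-296,0,87],[0,0,-54,153,-333,0,87],[0,0,-60,170,-370,0,87],[0,0,-66,187,-407,0,87],[0,0,-71.4,204,-444,0,87]]]}}

```text
time_s: 1.15
position: [0.4031, 0.1466, 0.4048]
tcp_rot: [[0.0, 0.004, 1.0], [0.0, 1.0, -0.004], [-1.0, 0.0, 0.0]]
force: [0.7, -0.2, -0.4]
opening: 0.995
```

```bash
cat > st.py <<'E'
from rig import bot
import numpy as np,json
s=bot.read_state()
open("log.jsonl","a").write(json.dumps({k:np.array(s[k]).tolist() for k in("joint_positions","position","tcp_rot")})+"\n")
print(s["time_s"],s["joint_positions"].round(2),s["position"].round(4),s["tcp_rot"].round(4).tolist(),s["force"].round(2),s["opening"]*87)
E
python3 st.py
```

```text
1.15 [4.9900e+00 1.5130e+01 1.0889e+02 1.0000e-02 5.5970e+01 5.2300e+00] [0.4031 0.1466 0.4048] [[0.0001, 0.0042, 1.0], [0.0001, 1.0, -0.0042], [-1.0, 0.0001, 0.0001]] [ 0.74 -0.17 -0.42] 86.59587801999824
```

>>> {"op": "step_arm", "data": {"motion": [[[0,0,0,8,-40,0,87],[0,0,0,16,-80,0,87],[0,0,0,24,-120,0,87],[0,0,0,32,-160,0,87],[0,0,0,41,-200,0,87],[0,0,0,49,-240,0,87],[0,0,0,57,-280,0,87],[0,0,0,65,-320,0,87],[0,0,0,73,-360,0,87],[0,0,0,82,-400,0,87],[0,0,0,90,-440,0,70],[0,0,0,97,-470,0,60]]]}}

```text
time_s: 2.15
position: [0.4999, -0.325, 0.4045]
tcp_rot: [[0.001, 0.001, 1.0], [-0.001, 1.0, -0.001], [-1.0, -0.001, 0.001]]
force: [0.7, -0.1, -0.7]
opening: 0.921
```

>>> {"op": "step_arm", "data": {"motion": [[[0,0,0,0,0,0,55],[0,0,0,0,0,0,50]]]}}

```text
time_s: 2.32
position: [0.4997, -0.3233, 0.404]
tcp_rot: [[-0.0, 0.002, 1.0], [0.001, 1.0, -0.002], [-1.0, 0.001, -0.0]]
force: [-0.1, 0.4, 0.3]
opening: 0.782
```

```bash
python3 st.py
python3 - <<'E'
from rig import bot
import cv2,numpy as np
c=bot.capture("wrist");cv2.imwrite("pics/wrist1.png",c["frame"][:,:,::-1]);np.savez("pics/wrist1.npz",**c)
E
```

```text
2.3167 [-4.365e+01  2.796e+01  8.654e+01  1.000e-02  6.554e+01 -4.355e+01] [ 0.4997 -0.3233  0.404 ] [[-0.0004, 0.0019, 1.0], [0.0006, 1.0, -0.0019], [-1.0, 0.0006, -0.0004]] [-0.11  0.35  0.28] 68.06477588389379
```

View pics/wrist1.png

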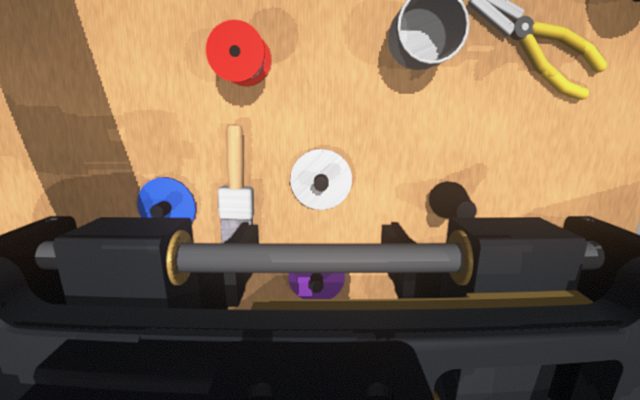

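Run:
```python
from h import *
c=load("pics/wrist1.npz")
crop(c,270,130,370,230,6,"pics/c5.png");crop(c,370,0,490,100,6,"pics/c6.png")
X,ok,col,u,v=cloud(c,280,140,362,220)
m=ok&(col.min(1)>150)&(X[:,2]>.003)&(X[:,2]<.02)
print(m.sum(),np.median(X[m],0),(X[m].max(0)+X[m].min(0))/2,np.ptp(X[m],axis=0))
(a,b),r=cv2.minEnclosingCircle((X[m][:,:2]*1000).astype(np.float32));print(a,b,r)
k=ok&(col.max(1)<70)&(X[:,2]>.025)&(X[:,2]<.045);print("knob",k.sum(),X[k].mean(0),(X[k].max(0)+X[k].min(0))/2,np.ptp(X[k],axis=0))
X,ok,col,u,v=cloud(c,380,0,480,90)
m=ok&(X[:,2]>.05)&(X[:,2]<.065)
print("pot",m.sum(),np.median(X[m],0),(X[m].max(0)+X[m].min(0))/2,np.ptp(X[m],axis=0))
(a,b),r=cv2.minEnclosingCircle((X[m][:,:2]*1000).astype(np.float32));print(a,b,r)
```

```text
2673 [ 0.50185585 -0.32815766  0.00792416] [ 0.50127541 -0.33045676  0.00711009] [0.0752809  0.07518301 0.00689839]
501.56512451171875 -330.8849182128906 38.04917526245117
knob 3 [ 0.49947259 -0.32308746  0.02865305] [ 0.49948014 -0.32351999  0.0291805 ] [0.00922265 0.00280947 0.00427077]
pot 635 [ 0.613705   -0.17727576  0.05346714] [ 0.61182265 -0.17205421  0.05287456] [0.07180842 0.06050103 0.00570109]
611.8509521484375 -166.8778076171875 36.38667678833008
```

View pics/c5.png

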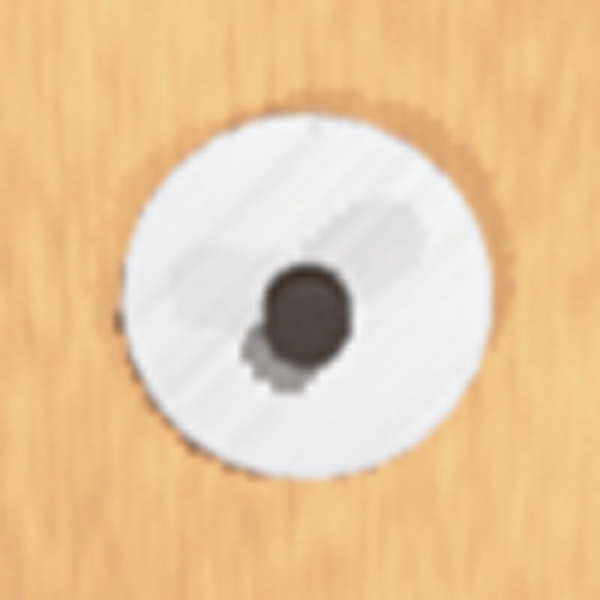

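View pics/c6.png

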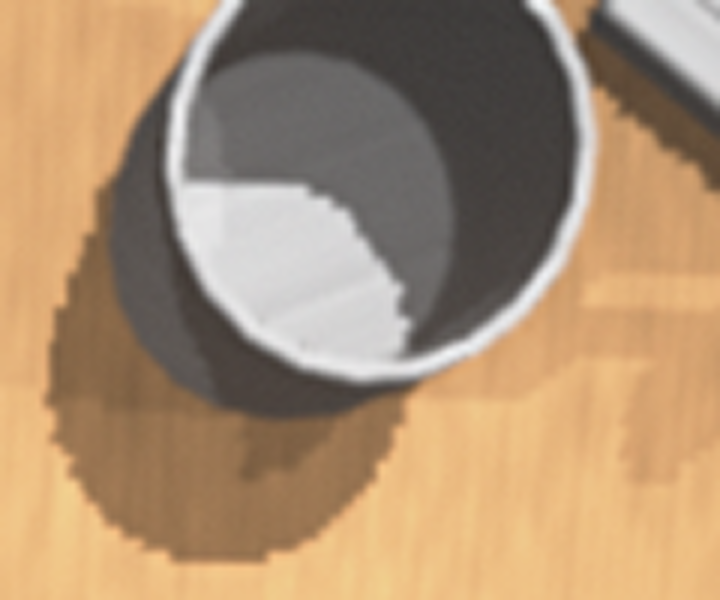

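>>> {"op": "step_arm", "data": {"motion": [[[0,0,0,1,-8,-35,50],[0,0,0,1,-8,-70,50],[0,0,0,1,-8,-105,50],[0,0,0,1,-8,-140,50],[0,0,0,1,-8,-165,50],[0,0,0,1,-8,-170,50],[0,0,0,1,-8,-170,50]]]}}

```text
time_s: 2.95
position: [0.5002, -0.3275, 0.2332]
tcp_rot: [[-0.004, -0.002, 1.0], [0.004, 1.0, 0.002], [-1.0, 0.004, -0.004]]
force: [0.4, 0.0, 0.1]
opening: 0.574
```

```bash
python3 st.py
python3 - <<'E'
from rig import bot
import cv2,numpy as np
c=bot.capture("wrist");cv2.imwrite("pics/wrist2.png",c["frame"][:,:,::-1]);np.savez("pics/wrist2.npz",**c)
E
```

```text
2.95 [-4.391e+01  4.166e+01  9.317e+01  1.000e-02  4.549e+01 -4.405e+01] [ 0.5002 -0.3275  0.2332] [[-0.0039, -0.0023, 1.0], [0.0039, 1.0, 0.0023], [-1.0, 0.0039, -0.0039]] [0.43 0.   0.09] 49.96100423397186
```

View pics/wrist2.png

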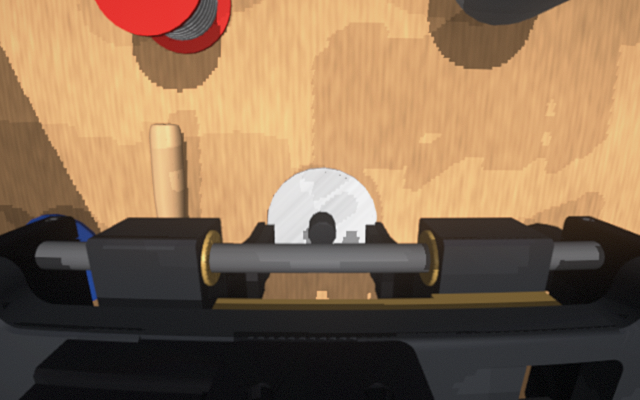

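>>> {"op": "step_arm", "data": {"motion": [[[0,0,0,1,-3,-18,50],[0,0,0,1,-3,-30,50],[0,0,0,1,-3,-36,50],[0,0,0,1,-3,-38,50],[0,0,0,1,-3,-38,50],[0,0,0,1,-3,-38,50]]]}}

```text
time_s: 3.5
position: [0.502, -0.3325, 0.1974]
tcp_rot: [[0.001, -0.001, 1.0], [-0.001, 1.0, 0.001], [-1.0, -0.001, 0.001]]
force: [0.4, -0.2, 0.5]
opening: 0.575
```

```bash
python3 st.py
python3 - <<'E'
from rig import bot
import cv2,numpy as np
from h import crop
c=bot.capture("side");crop(c,300,290,420,390,6,"pics/s3.png")
E
```

```text
3.5 [-44.15  45.11  93.23   0.    41.61 -44.2 ] [ 0.502  -0.3325  0.1974] [[0.0007, -0.0009, 1.0], [-0.0006, 1.0, 0.0009], [-1.0, -0.0006, 0.0007]] [ 0.42 -0.23  0.48] 49.98545990191328
```

View pics/s3.png

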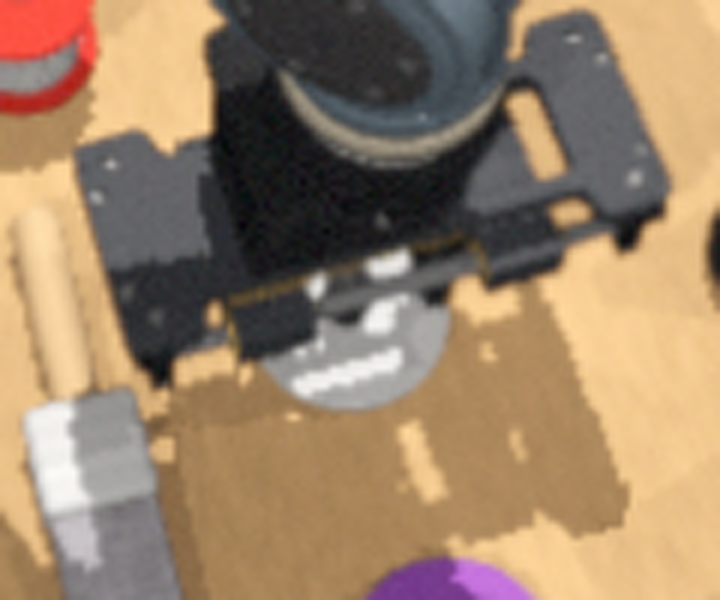

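>>> {"op": "step_arm", "data": {"motion": [[[0,0,0,-1,2,-2,50],[0,0,0,-1,2,-2,35],[0,0,0,-1,2,-2,20],[0,0,0,-1,2,-2,10],[0,0,0,-1,2,-2,5],[0,0,0,-1,2,-2,5],[0,0,0,-1,2,-2,5],[0,0,0,-1,2,-2,5],[0,0,0,-1,2,-2,5]]]}}

```text
time_s: 4.3
position: [0.5008, -0.3305, 0.1948]
tcp_rot: [[0.0, -0.001, 1.0], [-0.0, 1.0, 0.001], [-1.0, -0.0, 0.0]]
force: [0.5, -0.6, -1.1]
opening: 0.195
```

```bash
python3 st.py
```

```text
4.3 [-44.08  45.27  93.56  -0.    41.16 -44.13] [ 0.5008 -0.3305  0.1948] [[0.0001, -0.0008, 1.0], [-0.0001, 1.0, 0.0008], [-1.0, -0.0001, 0.0001]] [ 0.51 -0.57 -1.13] 16.97511043484323
```

>>> {"op": "step_arm", "data": {"motion": [[[0,0,0,0,0,12,5],[0,0,0,0,0,40,5],[0,0,0,0,0,75,5],[0,0,0,8,12,105,5],[0,0,0,25,36,110,5],[0,0,0,44,65,110,5],[0,0,0,64,94,110,5],[0,0,0,83,122,110,5],[0,0,0,98,146,110,5],[0,0,0,107,158,110,5],[0,0,0,110,163,110,5],[0,0,0,110,163,110,5]]]}}

```text
time_s: 5.3
position: [0.6111, -0.1667, 0.3051]
tcp_rot: [[0.0, -0.003, 1.0], [-0.0, 1.0, 0.003], [-1.0, -0.0, 0.0]]
force: [0.3, -0.5, -0.3]
opening: 0.195
```

>>> {"op": "step_arm", "data": {"motion": [[[0,0,0,0,0,-15,5],[0,0,0,0,0,-25,5],[0,0,0,0,0,-30,5],[0,0,0,0,0,-30,5],[0,0,0,0,0,-30,5]]]}}

```text
time_s: 5.72
position: [0.6103, -0.1685, 0.2743]
tcp_rot: [[-0.001, 0.001, 1.0], [0.0, 1.0, -0.001], [-1.0, 0.0, -0.001]]
force: [0.1, 0.4, 0.2]
opening: 0.196
```

```bash
python3 st.py
python3 - <<'E'
from rig import bot
import cv2,numpy as np
from h import crop
for n in("wrist","side","top"):
  c=bot.capture(n);np.savez(f"pics/{n}4.npz",**c);cv2.imwrite(f"pics/{n}4.png",c["frame"][:,:,::-1])
  if n=="side":crop(c,330,200,450,300,6,"pics/s4.png")
E
```

```text
5.7167 [-2.553e+01  4.010e+01  8.680e+01 -1.000e-02  5.318e+01 -2.549e+01] [ 0.6103 -0.1685  0.2743] [[-0.0014, 0.0006, 1.0], [0.0005, 1.0, -0.0006], [-1.0, 0.0005, -0.0014]] [0.1  0.35 0.17] 17.087115789034
```

View pics/wrist4.png

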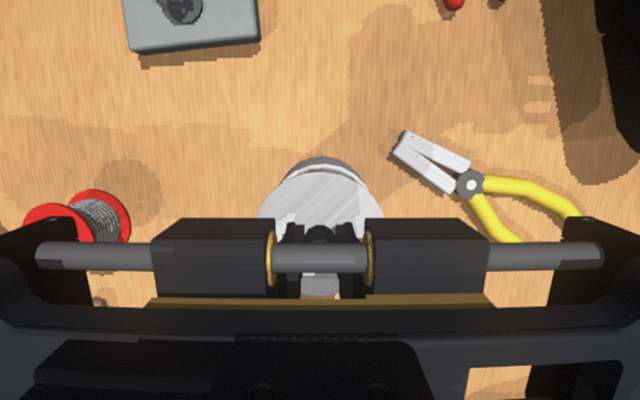

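View pics/s4.png

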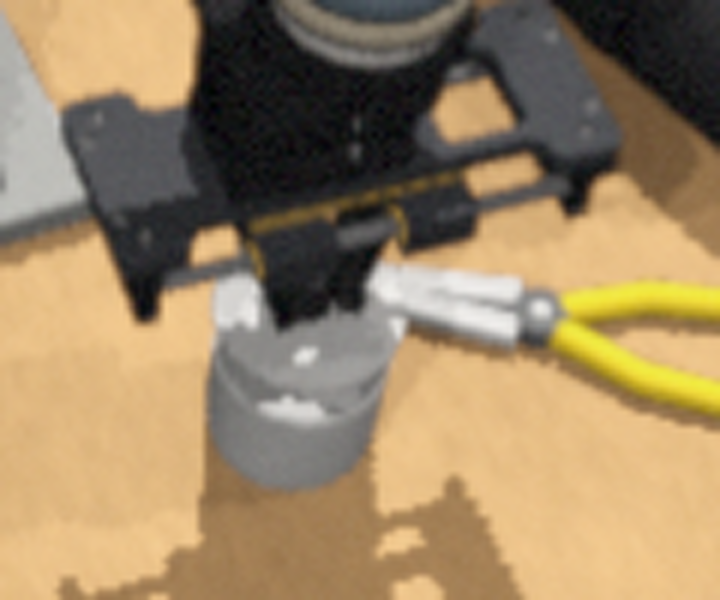

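Run:
```python
from h import *
from scipy.optimize import least_squares
def fit(P,R):
    r=least_squares(lambda p:np.hypot(P[:,0]-p[0],P[:,1]-p[1])-R,[P[:,0].mean(),P[:,1].mean()],loss="soft_l1",f_scale=.001);return r.x
for n,b in(("wrist",(240,150,400,240)),("side",(350,230,410,290)),("top",(330,150,400,220))):
    c=load(f"pics/{n}4.npz")
    X,ok,col,u,v=cloud(c,*b)
    q=(np.hypot(X[:,0]-.611,X[:,1]+.167)<.06)&ok
    l=q&(X[:,2]>.083)&(X[:,2]<.094);r=q&(X[:,2]>.05)&(X[:,2]<.06)
    print(n,l.sum(),r.sum(),X[l].min(0),X[l].max(0),np.median(X[l][:,2]) if l.any() else '')
    # disc rim: extreme point by angle
    for nm,m,rad in(("lid",l,.038),("pot",r,.036)):
        P=X[m];
        if len(P)<10: continue
        c0=np.array([.611,-.167]);a=np.degrees(np.arctan2(*(P[:,:2]-c0).T[::-1]))//6
        E=np.array([P[a==k][np.argmax(np.hypot(*(P[a==k][:,:2]-c0).T))] for k in np.unique(a)])
        d=np.hypot(*(E[:,:2]-c0).T);E=E[d>rad-.006]
        if len(E)>4: print(nm,len(E),fit(E,rad))
```

```text
wrist 5433 446 [ 0.575104   -0.16917585  0.08303828] [ 0.64573714 -0.13044826  0.0939707 ] 0.08739896377644393
lid 26 [ 0.61046083 -0.16868244]
pot 19 [ 0.61213486 -0.16695012]
side 419 77 [ 0.57246603 -0.20622899  0.08321411] [ 0.64884345 -0.13534145  0.09385547] 0.08919188968754654
lid 40 [ 0.61085065 -0.16818055]
pot 30 [ 0.61232821 -0.166655  ]Traceback (most recent call last):
  File "<stdin>", line 10, in <module>
    return umr_minimum(a, axis, None, out, keepdims, initial, where)
ValueError: zero-size array to reduction operation minimum which has no identity
```

>>> {"op": "step_arm", "data": {"motion": [[[0,0,0,1.5,1.5,-6,5],[0,0,0,1.5,1.5,-12,5],[0,0,0,1.5,1.5,-17,5],[0,0,0,1.5,1.5,-20,5],[0,0,0,1.5,1.5,-22,5],[0,0,0,1.5,1.5,-24,5],[0,0,0,1.5,1.5,-26,5]]]}}

```text
time_s: 6.45
position: [0.6124, -0.166, 0.2485]
tcp_rot: [[-0.0, -0.001, 1.0], [-0.0, 1.0, 0.001], [-1.0, -0.0, -0.0]]
force: [0.2, 0.2, -0.4]
opening: 0.196
```

>>> {"op": "step_arm", "data": {"motion": [[[0,0,0,0,0,-1,5],[0,0,0,0,0,-2,5],[0,0,0,0,0,-3,5],[0,0,0,0,0,-3,5]]]}}

```text
time_s: 6.78
position: [0.6123, -0.166, 0.2457]
tcp_rot: [[-0.0, -0.001, 1.0], [-0.0, 1.0, 0.001], [-1.0, -0.0, -0.0]]
force: [-0.6, 0.7, -1.3]
opening: 0.199
```

```bash
python3 st.py
python3 - <<'E'
from rig import bot
from h import crop
c=bot.capture("side");crop(c,330,200,450,300,6,"pics/s5.png")
E
```

```text
6.7833 [-25.24  42.5   87.39  -0.    50.11 -25.29] [ 0.6123 -0.166   0.2457] [[-0.0001, -0.0009, 1.0], [-0.0, 1.0, 0.0009], [-1.0, -0.0, -0.0001]] [-0.57  0.72 -1.25] 17.289229812763853
```

View pics/s5.png

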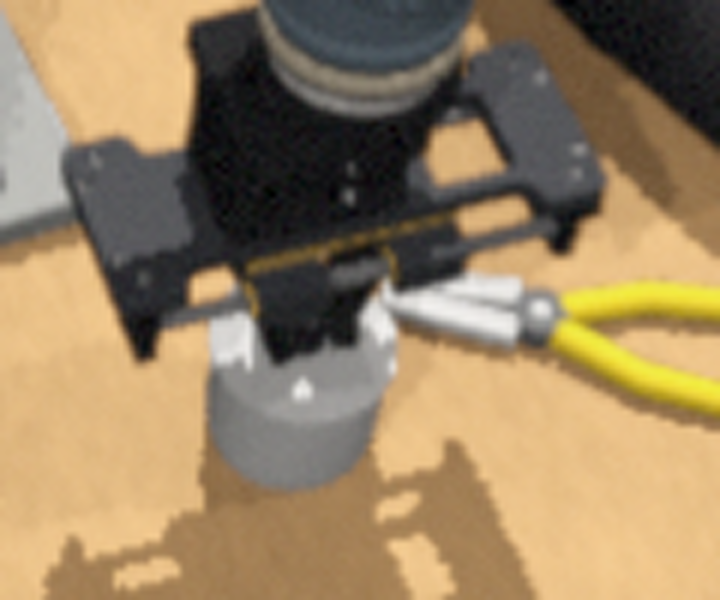

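>>> {"op": "step_arm", "data": {"motion": [[[0,0,0,0,0,-1,5],[0,0,0,0,0,-1.5,5],[0,0,0,0,0,-1.5,5]]]}}

```text
time_s: 7.08
position: [0.6124, -0.166, 0.2447]
tcp_rot: [[0.0, -0.001, 1.0], [-0.0, 1.0, 0.001], [-1.0, -0.0, 0.0]]
force: [0.7, -0.2, 2.5]
opening: 0.195
```

>>> {"op": "step_arm", "data": {"motion": [[[0,0,0,0,0,-0.5,5],[0,0,0,0,0,-0.5,5],[0,0,0,0,0,-0.5,5]]]}}

```text
time_s: 7.33
position: [0.6124, -0.166, 0.2447]
tcp_rot: [[0.001, -0.001, 1.0], [-0.0, 1.0, 0.001], [-1.0, -0.0, 0.001]]
force: [-1.0, 0.8, 5.2]
opening: 0.196
```

>>> {"op": "step_arm", "data": {"motion": [[[0,0,0,0,0,0,22],[0,0,0,0,0,0,26],[0,0,0,0,0,0,32],[0,0,0,0,0,0,40],[0,0,0,0,0,0,45],[0,0,0,0,0,0,45],[0,0,0,0,0,0,45]]]}}

```text
time_s: 7.92
position: [0.6123, -0.166, 0.2436]
tcp_rot: [[-0.0, -0.001, 1.0], [0.0, 1.0, 0.001], [-1.0, 0.0, -0.0]]
force: [-0.9, 0.9, 0.8]
opening: 0.499
```

>>> {"op": "step_arm", "data": {"motion": [[[0,0,0,0,0,15,45],[0,0,0,0,0,45,45],[0,0,0,0,0,85,50],[0,0,0,0,0,125,50],[0,0,0,0,0,155,50]]]}}

```text
time_s: 8.33
position: [0.6126, -0.1661, 0.4019]
tcp_rot: [[0.003, -0.001, 1.0], [-0.001, 1.0, 0.001], [-1.0, -0.001, 0.003]]
force: [0.4, -0.4, 0.2]
opening: 0.568
```

```bash
python3 st.py
python3 - <<'E'
from rig import bot
from h import *
c=bot.capture("side");np.savez("pics/side6.npz",**c);crop(c,330,200,450,300,6,"pics/s6.png")
E
```

```text
8.3333 [-25.24  31.13  80.84   0.    67.85 -25.29] [ 0.6126 -0.1661  0.4019] [[0.0029, -0.0009, 1.0], [-0.0013, 1.0, 0.0009], [-1.0, -0.0013, 0.0029]] [ 0.4  -0.42  0.15] 49.4395787599813
```

View pics/s6.png

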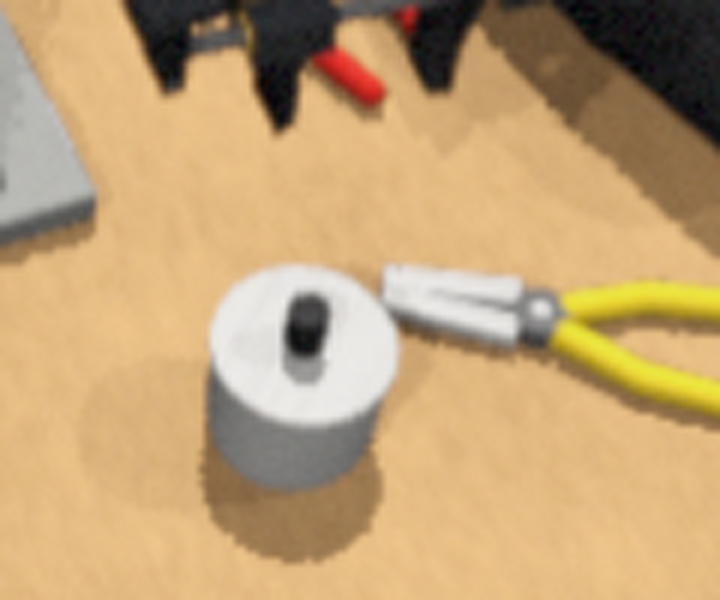

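Run:
```python
from h import *
c=load("pics/side6.npz")
X,ok,col,u,v=cloud(c,355,238,405,290)
m=ok&(col.min(1)>150)&(X[:,2]>.045)&(X[:,2]<.075)
P=X[m];ct=np.median(P,0);P=P[np.abs(P[:,2]-ct[2])<.006]
A=np.c_[P[:,:2]-ct[:2],np.ones(len(P))];s=np.linalg.lstsq(A,P[:,2],rcond=None)[0];print(len(P),s,ct)
(a,b),r=cv2.minEnclosingCircle((P[:,:2]*1000).astype(np.float32));print(a,b,r,(P.max(0)+P.min(0))/2)
s0=load("pics/side0.npz");X,ok,col,u,v=cloud(s0,355,230,405,290);r=ok&(X[:,2]>.05)&(X[:,2]<.062);print("pot0",(X[r].max(0)+X[r].min(0))/2)
import json
print()
# kinematic fit
L=[json.loads(l) for l in open("log.jsonl")]
for l in L:
    q=np.radians(l["joint_positions"]);p=np.array(l["position"]);
    x=np.cos(q[0])*p[0]+np.sin(q[0])*p[1];y=-np.sin(q[0])*p[0]+np.cos(q[0])*p[1];print(np.degrees(q[1:3]).round(2),x,y,p[2])
```

```text
583 [0.00344837 0.00431655 0.0591756 ] [ 0.60978106 -0.17058125  0.05924804]
612.8703002929688 -166.51144409179688 39.28356170654297 [ 0.6127771  -0.16629579  0.05876266]
pot0 [ 0.61212886 -0.16762094  0.05444492]

[ 15.13 108.89] 0.4142909357262073 0.11101122462870247 0.4048073781818997
[27.96 86.54] 0.584697036793174 0.11101758928832794 0.4040284021105974
[41.66 93.17] 0.5875431406950935 0.11101300521840071 0.23317913458330233
[45.11 93.23] 0.5918015502782308 0.1110052303021409 0.1974495306476799
[45.27 93.56] 0.5897285681588009 0.11099899760688264 0.19476987846344698
[40.1 86.8] 0.6233211269375316 0.11097832192368387 0.27425014923798985
[42.5  87.39] 0.6246046781808081 0.11099530990098311 0.24567065334480476
[31.13 80.84] 0.624906631389808 0.11100622617737452 0.401932301299347
```

```bash
cat > kin.py <<'E'
import numpy as np,json
from scipy.optimize import least_squares
from scipy.spatial.transform import Rotation as R
def fk(q,p):
    a,h,L2,L3x,L3z,d6,lat=p
    q=np.radians(q)
    Rz=lambda t:R.from_euler('z',t).as_matrix();Ry=lambda t:R.from_euler('y',t).as_matrix()
    A=Rz(q[0]);pos=A@np.array([a,lat,h])
    B=A@Ry(q[1]);pos=pos+B@np.array([0,0,L2])
    C=B@Ry(q[2]);pos=pos+C@np.array([L3x,0,L3z])
    D=C@Rz(S4*q[3])@Ry(q[4]);pos=pos+D@np.array([0,0,d6])
    E=D@Rz(S6*q[5])
    return pos,np.c_[E[:,2],E@TY,np.cross(E[:,2],E@TY)]
S4=1;S6=1
TY=np.array([0,1,0])
def data(): return [json.loads(l) for l in open("log.jsonl")]
E
python3 - <<'E'
import kin;from kin import *
L=data()
l=L[-1]
for s in(1,-1):
  kin.S6=s
  for ty in([0,1,0],[1,0,0],[0,-1,0],[-1,0,0]):
    kin.TY=np.array(ty);e=max(np.abs(fk(l["joint_positions"],[0]*7)[1]-np.array(l["tcp_rot"])).max() for l in L);print(s,ty,e)
f=lambda p:np.concatenate([fk(l["joint_positions"],np.r_[p[:5],.1,p[5]])[0]-l["position"] for l in L])*1000
r=least_squares(f,[0,.3,.4,0.05,.35,.11]);print(r.x,r.fun.round(2),np.linalg.cond(r.jac))
E
```

```text
1 [0, 1, 0] 7.050160151858553e-16
1 [1, 0, 0] 1.004184414662678
1 [0, -1, 0] 1.999999436711291
1 [-1, 0, 0] 1.0041844146626773
-1 [0, 1, 0] 1.0016587047863958
-1 [1, 0, 0] 1.1772702279051936
-1 [0, -1, 0] 1.98415183524435
-1 [-1, 0, 0] 1.999583813934964
[-2.61595223e-06  2.51056981e-01  5.88027032e-01  1.14227366e-01
  3.91767855e-01  1.11000611e-01] [-0.01 -0.    0.    0.02 -0.03 -0.    0.07 -0.07  0.   -0.04  0.04  0.
 -0.03  0.03  0.    0.03 -0.01 -0.   -0.01  0.01 -0.   -0.04  0.02 -0.  ] 17.97032244470581
```

Run:
```python
from kin import *
M=R.from_euler('z',4.7,degrees=True)*R.from_euler('x',29,degrees=True)
print(M.as_rotvec(degrees=True),M.as_matrix()@np.array([[0,0,1],[0,1,0],[-1,0,0]]))
```

```text
[28.98359633  1.18943614  4.59920828] [[-3.97245773e-02 -7.16650344e-02  9.96637387e-01]
 [ 4.83179393e-01  8.71678699e-01  8.19385086e-02]
 [-8.74619707e-01  4.84809620e-01  3.46944695e-18]]
```

>>> {"op": "step_arm", "data": {"motion": [[[5.8,0.24,0.9,-17,23,-4,60],[11.6,0.48,1.8,-34,46,-8,60],[17.4,0.72,2.7,-51,69,-13,60],[23.2,0.95,3.6,-68,92,-17,60],[29,1.19,4.6,-85,115,-21,60],[29,1.19,4.6,-96,129,-25,60],[29,1.19,4.6,-96,129,-25,60],[29,1.19,4.6,-96,129,-25,60]]]}}

```text
time_s: 9.05
position: [0.5161, -0.0366, 0.3736]
tcp_rot: [[-0.04, -0.073, 0.997], [0.483, 0.872, 0.083], [-0.875, 0.484, 0.0]]
force: [1.1, -1.7, -1.1]
opening: 0.689
```

```bash
python3 st.py
python3 - <<'E'
from rig import bot
from h import *
c=bot.capture("wrist");np.savez("pics/wrist7.npz",**c);cv2.imwrite("pics/wrist7.png",c["frame"][:,:,::-1])
import kin;from kin import *
L=data()
f=lambda p:np.concatenate([fk(l["joint_positions"],p)[0]-l["position"] for l in L])*1000
for s in(1,-1):
  kin.S4=s
  print(s,np.abs(fk(L[-1]["joint_positions"],[0]*7)[1]-np.array(L[-1]["tcp_rot"])).max())
  r=least_squares(f,[0,.3,.4,0.05,.35,.11,.11]);print(r.x,np.abs(r.fun).max())
E
```

```text
9.05 [-22.55  26.59  98.51  27.03  71.27 -39.87] [ 0.5161 -0.0366  0.3736] [[-0.0403, -0.0729, 0.9965], [0.4828, 0.8718, 0.0833], [-0.8748, 0.4844, 0.0001]] [ 1.08 -1.69 -1.11] 59.97288125123758
1 3.3306690738754696e-16
[-1.05622143e-16  2.74200000e-01  5.88000000e-01  1.14100000e-01
  3.91700000e-01  1.23262000e-01  1.11000000e-01] 2.220446049250313e-13
-1 0.7950482442617184
[-0.01271056  0.07240133  0.62844255  0.13667333  0.38984962 -0.06520787
  0.11377781] 33.088508395401654
```

View pics/wrist7.png

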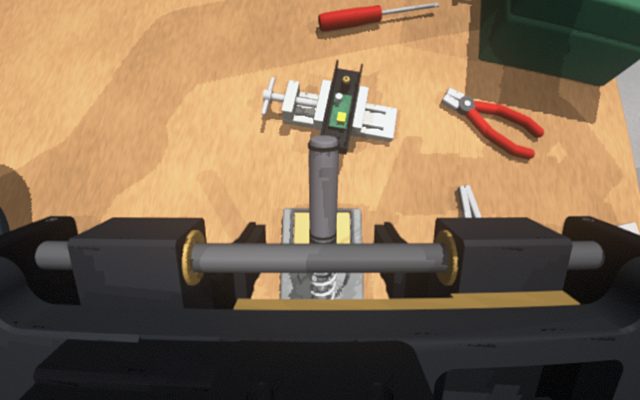

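Run:
```python
from h import *
from scipy.optimize import least_squares
crop(load("pics/wrist7.npz"),290,50,400,160,6,"pics/c7.png")
def cyl(P,r0):
    ct=P.mean(0);d0=np.array([-.06,.752,.656])
    def res(p):
        d=np.array([p[2],p[3],1]);d/=np.linalg.norm(d);o=np.array([p[0],p[1],ct[2]])
        w=P-o;return np.linalg.norm(w-np.outer(w@d,d),axis=1)-r0
    r=least_squares(res,[ct[0],ct[1],-.09,1.1],loss="soft_l1",f_scale=.001)
    d=np.array([r.x[2],r.x[3],1]);d/=np.linalg.norm(d);o=np.array([r.x[0],r.x[1],ct[2]])
    g=o+d*(.147-ct[2])/d[2]
    print(len(P),"dir",d.round(4),"pitch",np.degrees(np.arcsin(d[2])),"pt at z=.147",g.round(4),"rms",np.sqrt((r.fun**2).mean()))
    q=(P-g)@d;print("extent",q.min(),q.max());return g,d
for n,b,zl in(("wrist7",(300,135,350,235),.14),("top0",(255,200,310,232),.13),("side0",(290,140,325,195),.13)):
    X,ok,col,u,v=cloud(load(f"pics/{n}.npz"),*b)
    m=ok&(X[:,2]>zl)&(np.abs(X[:,0]-.506)<.025)&(X[:,1]<.16)
    g,d=cyl(X[m],.0115)
    # guard check: radial
for n,uv in (("top0",(219.2,213.2)),):pass
```

```text
2480 dir [-0.06    0.7596  0.6477] pitch 40.365714950541225 pt at z=.147 [0.508  0.0972 0.147 ] rms 0.0014390269021043501
extent -0.024593502574448537 0.045161761241282135
238 dir [-0.0567  0.7549  0.6534] pitch 40.80044642567696 pt at z=.147 [0.5069 0.0976 0.147 ] rms 0.002074498597948059
extent -0.03847047314435262 0.047457084195520256
270 dir [-0.0717  0.755   0.6518] pitch 40.680389599447395 pt at z=.147 [0.508  0.0964 0.147 ] rms 0.0016670568904439643
extent -0.040301245925586045 0.044269421671230436
```

View pics/c7.png

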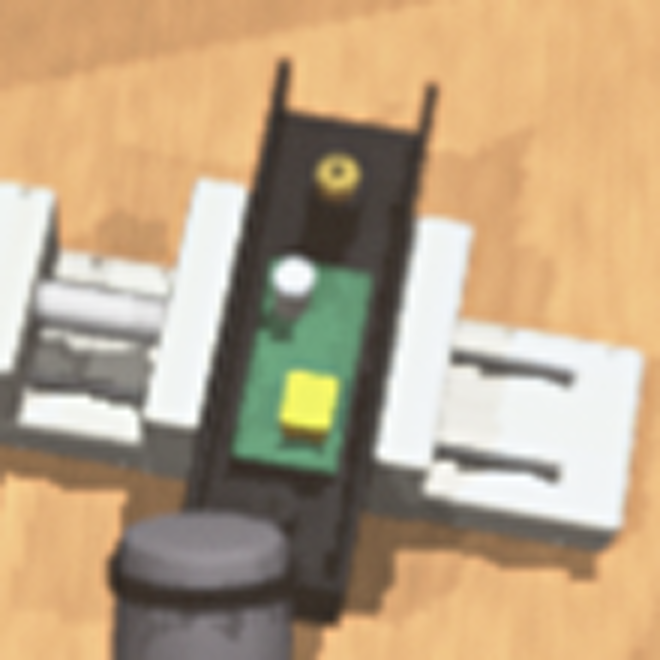

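Run:
```python
from h import *
print(atz(load("pics/wrist7.npz"),345.9,78.3,.046))
import kin;from kin import *
P=[0,.2742,.588,.1141,.3917,.123262,.111]
lo=np.array([-176,-43,13,-81.5,.5,-163]);hi=np.array([176,126,139.5,261.5,151,163])
def ik(pos,Rt,q0):
    f=lambda q:np.r_[(fk(q,P)[0]-pos)*10,(fk(q,P)[1]-Rt).ravel()]
    r=least_squares(f,np.clip(q0,lo,hi),bounds=(lo,hi));return r.x,np.abs(r.fun).max()
q=np.array(data()[-1]["joint_positions"])
g=np.array([.5077,.0955,.1455]);d=np.array([-.063,.757,.650]);d/=np.linalg.norm(d)
R0=np.array(data()[-1]["tcp_rot"])
ins=np.array([.523,.277,.046])
# grasp
p=g-.1635*R0[:,0];q,e=ik(p,R0,q);print("grasp",p,q.round(1),e,"dot",R0[:,0]@d,R0[:,2]@d)
pw=p+.14*d;q,e=ik(pw,R0,q);print("drawn",pw.round(4),q.round(1),e)
ax=np.cross(d,[0,0,1]);ang=np.arcsin(np.linalg.norm(ax));ax/=np.linalg.norm(ax)
print("rotvec",ax*np.degrees(ang))
gf=ins+[0,0,.02+.160]
for up in (.08,.04,0):
  for k in np.linspace(.25 if up==.08 else 1,1,4 if up==.08 else 1):
    M=R.from_rotvec(ax*ang*k).as_matrix();Rt=M@R0
    gp=(g+.14*d)*(1-k)+(gf+[0,0,up])*k
    pf=gp-.1635*Rt[:,0];q,e=ik(pf,Rt,q);print(up,k,pf.round(4),q.round(1),e, "R",Rt[:,0].round(3))
```

```text
[0.52382717 0.27845029 0.046     ]
grasp [0.51428255 0.01656711 0.28853328] [-17.   33.9 103.5  31.8  58.5 -42.6] 9.956480084838404e-12 dot -0.20068896352826554 0.0003116650022161434
drawn [0.5055 0.1226 0.3796] [ -5.4  25.  100.3  32.   64.1 -26.9] 2.1685098161583483e-10
rotvec [49.27623026  4.10092801 -0.        ]
0.08 0.25 [0.5139 0.1128 0.3767] [ -8.8  27.1 100.3  42.9  70.6 -35. ] 6.661338147750939e-15 R [-0.055  0.658 -0.751]
0.08 0.5 [0.5219 0.1079 0.3681] [-11.1  30.2 100.5  52.6  77.4 -41.6] 4.718447854656915e-15 R [-0.067  0.803 -0.592]
0.08 0.75 [0.5294 0.1092 0.355 ] [-12.2  34.  100.7  61.4  84.5 -46.9] 8.881784197001252e-15 R [-0.076  0.911 -0.406]
0.08 1.0 [0.5363 0.1174 0.3388] [-12.   38.4 100.8  69.8  91.9 -51.3] 1.4988010832439613e-14 R [-0.081  0.976 -0.201]
0.04 1.0 [0.5363 0.1174 0.2988] [-12.   42.5 101.5  69.7  90.2 -55.8] 1.1102230246251565e-15 R [-0.081  0.976 -0.201]
0 1.0 [0.5363 0.1174 0.2588] [-12.   46.7 101.9  69.7  88.6 -60.1] 1.1102230246251565e-15 R [-0.081  0.976 -0.201]
```

>>> {"op": "step_arm", "data": {"motion": [[[0,0,0,0,16,-25,55],[0,0,0,-1,32,-50,50],[0,0,0,-2,43,-70,50],[0,0,0,-2,49,-79,50],[0,0,0,-2,53,-85,50],[0,0,0,-2,53,-85,50],[0,0,0,-2,53,-85,50]]]}}

```text
time_s: 9.68
position: [0.5152, 0.0154, 0.2892]
tcp_rot: [[-0.038, -0.073, 0.997], [0.483, 0.872, 0.082], [-0.875, 0.484, 0.002]]
force: [0.0, -1.1, -0.4]
opening: 0.573
```

```bash
python3 st.py
python3 - <<'E'
from rig import bot
from h import *
c=bot.capture("side");np.savez("pics/side8.npz",**c);crop(c,260,130,360,230,6,"pics/s8.png")
c=bot.capture("wrist");cv2.imwrite("pics/wrist8.png",c["frame"][:,:,::-1])
E
```

```text
9.6833 [-17.13  33.91 103.38  31.85  58.56 -42.6 ] [0.5152 0.0154 0.2892] [[-0.0381, -0.0731, 0.9966], [0.4829, 0.8718, 0.0824], [-0.8748, 0.4844, 0.0021]] [ 0.   -1.05 -0.42] 49.813055112152085
```

View pics/s8.png

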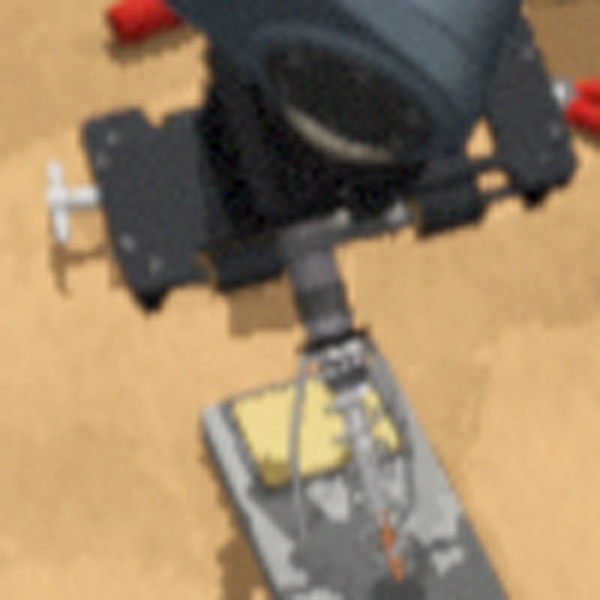

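View pics/wrist8.png

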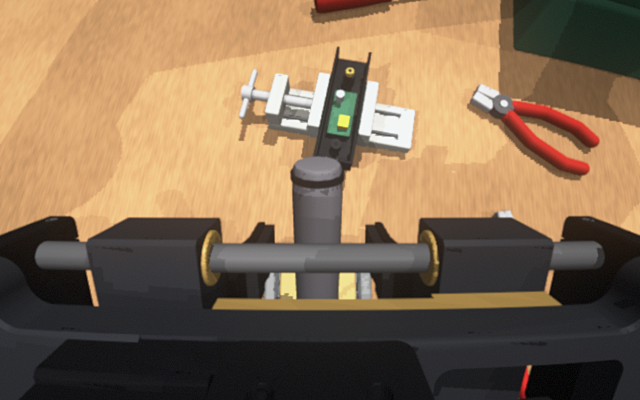

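>>> {"op": "step_arm", "data": {"motion": [[[0,0,0,0,0,0,38],[0,0,0,0,0,0,28],[0,0,0,0,0,0,20],[0,0,0,0,0,0,8],[0,0,0,0,0,0,8],[0,0,0,0,0,0,8],[0,0,0,0,0,0,8],[0,0,0,0,0,0,8]]]}}

```text
time_s: 10.45
position: [0.5143, 0.016, 0.2888]
tcp_rot: [[-0.04, -0.073, 0.997], [0.483, 0.871, 0.083], [-0.874, 0.485, 0.0]]
force: [0.5, -0.4, 1.2]
opening: 0.252
```

```bash
python3 st.py
```

```text
10.45 [-17.1   33.91 103.5   31.87  58.54 -42.61] [0.5143 0.016  0.2888] [[-0.0397, -0.0725, 0.9966], [0.4835, 0.8715, 0.0827], [-0.8745, 0.4851, 0.0004]] [ 0.55 -0.4   1.25] 21.95008268271034
```

>>> {"op": "step_arm", "data": {"motion": [[[0,0,0,-0.3,4,3.4,8],[0,0,0,-1,11,9.4,8],[0,0,0,-2,21,18,8],[0,0,0,-3,33,28.3,8],[0,0,0,-4,46,39.5,8],[0,0,0,-5,60,51.5,8],[0,0,0,-6,74,63.5,8],[0,0,0,-7,87,74.7,8],[0,0,0,-8,98,84,8],[0,0,0,-9,106,91,8],[0,0,0,-9,106,91,8],[0,0,0,-9,106,91,8]]]}}

```text
time_s: 11.45
position: [0.5048, 0.1228, 0.3802]
tcp_rot: [[-0.04, -0.075, 0.996], [0.483, 0.872, 0.085], [-0.875, 0.485, 0.001]]
force: [-0.3, -0.2, -2.3]
opening: 0.253
```

```bash
python3 st.py
python3 - <<'E'
from rig import bot
from h import *
c=bot.capture("side");np.savez("pics/side9.npz",**c);crop(c,240,110,370,240,5,"pics/s9.png")
E
```

```text
11.45 [ -5.41  24.92 100.38  32.01  64.16 -26.93] [0.5048 0.1228 0.3802] [[-0.0399, -0.0745, 0.9964], [0.483, 0.8716, 0.0845], [-0.8747, 0.4846, 0.0012]] [-0.34 -0.19 -2.28] 22.034029834549973
```

View pics/s9.png

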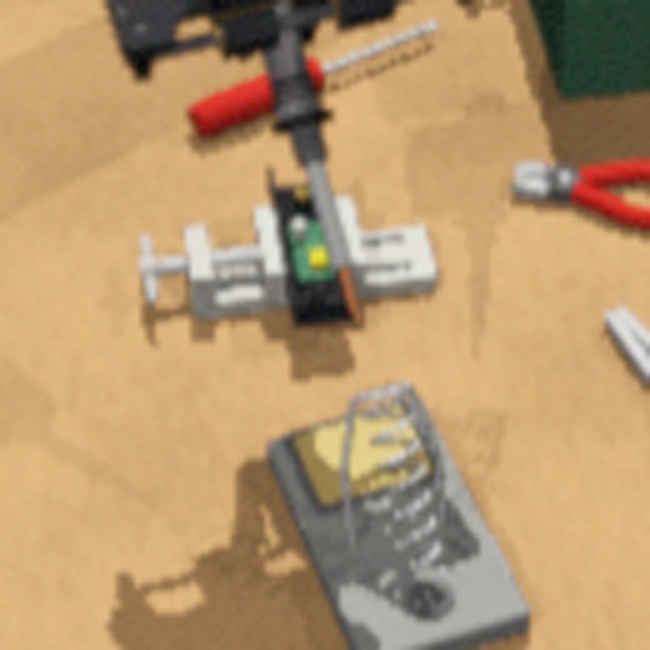

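>>> {"op": "step_arm", "data": {"motion": [[[4.9,0.4,0,3.4,-4.3,-0.7,8],[9.9,0.8,0,6.9,-8,-2,8],[14.8,1.2,0,10.2,-11,-4.3,8],[19.7,1.6,0,13.4,-13.3,-7.5,8],[24.6,2.05,0,16.5,-14.5,-11.5,8],[29.6,2.5,0,19.6,-14.7,-16.2,8],[34.5,2.9,0,22.6,-13.8,-21.7,8],[39.4,3.3,0,25.6,-12,-27.5,8],[44.4,3.7,0,28.6,-8.8,-34,8],[49.3,4.1,0,31.5,-4.5,-41,8],[49.3,4.1,0,31.5,-4.5,-41,8],[49.3,4.1,0,31.5,-4.5,-41,8]]]}}

```text
time_s: 12.5
position: [0.5369, 0.1168, 0.3373]
tcp_rot: [[-0.081, -0.014, 0.997], [0.976, 0.201, 0.082], [-0.202, 0.979, -0.003]]
force: [-0.1, -0.3, -1.0]
opening: 0.252
```

```bash
python3 st.py
python3 - <<'E'
from rig import bot
from h import *
for n in("side","top","wrist"):
  c=bot.capture(n);np.savez(f"pics/{n}10.npz",**c);cv2.imwrite(f"pics/{n}10.png",c["frame"][:,:,::-1])
  if n=="side":crop(c,240,80,340,200,5,"pics/s10.png")
E
```

```text
12.5 [-12.08  38.61 100.75  69.75  91.8  -51.22] [0.5369 0.1168 0.3373] [[-0.0805, -0.0135, 0.9967], [0.9762, 0.2011, 0.0816], [-0.2016, 0.9795, -0.003]] [-0.12 -0.26 -0.97] 21.930373742867328
```

View pics/s10.png

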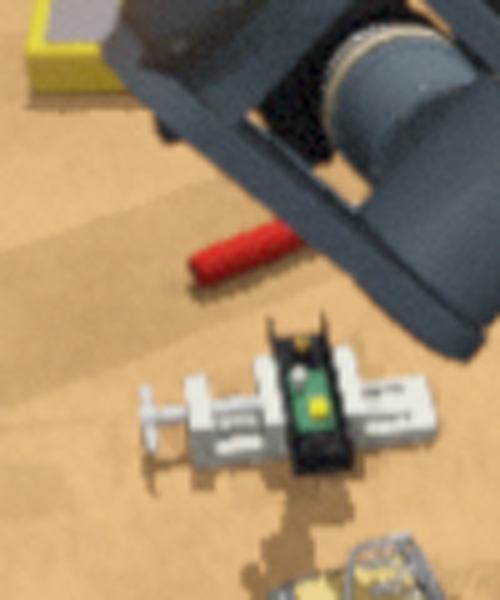

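View pics/wrist10.png

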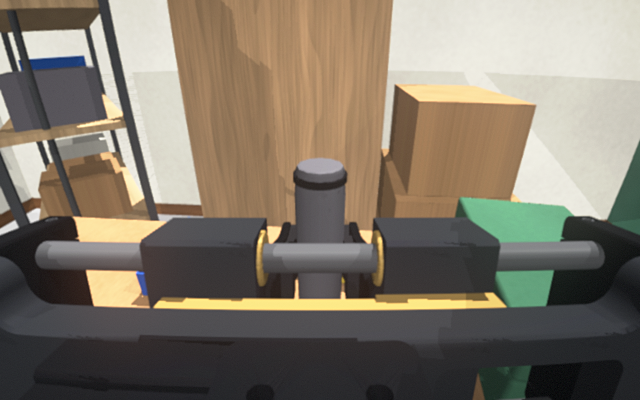

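View pics/top10.png

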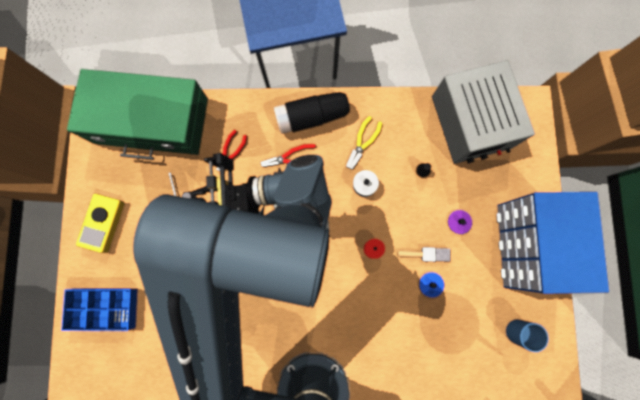

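Run:
```python
from h import *
from scipy.optimize import least_squares
c=load("pics/wrist10.npz")
X,ok,col,u,v=cloud(c,290,150,352,228)
m=ok&(np.hypot(X[:,0]-.524,X[:,1]-.277)<.04)
P=X[m];print(len(P),P.min(0),P.max(0))
B=P[(P[:,2]>.2)]
ct=B.mean(0)
def res(p):
    d=np.array([p[2],p[3],1]);d/=np.linalg.norm(d);w=P2-np.array([p[0],p[1],ct[2]]);return np.linalg.norm(w-np.outer(w@d,d),axis=1)-.0115
for top in(.345,.335,.33):
    P2=B[B[:,2]<top]
    r=least_squares(res,[ct[0],ct[1]+.01,0,0],loss="soft_l1",f_scale=.001)
    d=np.array([r.x[2],r.x[3],1]);o=np.array([r.x[0],r.x[1],ct[2]])
    print(top,len(P2),r.x.round(4),"at grip z .304",(o+d*(.304-ct[2])).round(4),"tip",(o+d*(.146-ct[2])).round(4),np.sqrt((r.fun**2).mean()))
```

```text
3446 [0.50666037 0.2627547  0.30959623] [0.53962448 0.29902223 0.35305937]
0.345 1974 [ 0.5242  0.2765 -0.005  -0.0127] at grip z .304 [0.5244 0.2769 0.304 ] tip [0.5251 0.2789 0.146 ] 0.0018797426447577951
0.335 909 [ 0.523   0.2732 -0.1286 -0.3709] at grip z .304 [0.5278 0.2871 0.304 ] tip [0.5481 0.3457 0.146 ] 0.0016992090891217496
0.33 415 [ 0.5236  0.2694 -0.0624 -0.6856] at grip z .304 [0.5259 0.2952 0.304 ] tip [0.5358 0.4035 0.146 ] 0.0016408678786792202
```

Run:
```python
from h import *
c=load("pics/side9.npz")
for z in(.125,.133,.141):print(z,atz(c,311.2,173.2,z))
X,ok,col,u,v=cloud(c,295,140,316,178)
m=ok&(X[:,2]>.115)&(col[:,0]>col[:,2]+25)
for i in np.where(m)[0][-12:]:print(u[i],v[i],X[i].round(4),col[i])
c=load("pics/top10.npz");crop(c,180,130,280,230,6,"pics/t10.png")
```

```text
0.125 [0.510705   0.08724466 0.125     ]
0.133 [0.50886281 0.07961204 0.133     ]
0.141 [0.50702061 0.07197942 0.141     ]
310 168 [0.5083 0.0885 0.1436] [158 100  67]
309 169 [0.5061 0.0908 0.1384] [140  87  57]
310 169 [0.5079 0.0874 0.1412] [160 100  66]
311 169 [0.5104 0.0866 0.1412] [121  90  71]
309 170 [0.5049 0.0864 0.1393] [110  68  48]
310 170 [0.5078 0.0874 0.1374] [158 101  62]
311 170 [0.5106 0.0877 0.1364] [133  87  61]
310 171 [0.5067 0.0828 0.1386] [156  96  61]
311 171 [0.5094 0.0832 0.1374] [144  93  61]
310 172 [0.5066 0.0829 0.1348] [125  74  42]
311 172 [0.5093 0.0832 0.1338] [149  97  63]
311 173 [0.5078 0.0774 0.1362] [154  98  64]
```

View pics/t10.png

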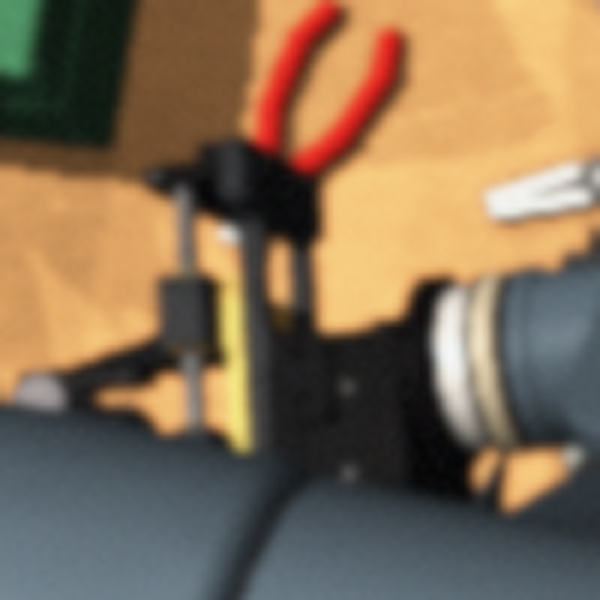

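>>> {"op": "step_arm", "data": {"motion": [[[0,0,0,0,1.5,-8,8],[0,0,0,0,1.5,-20,8],[0,0,0,0,1.5,-34,8],[0,0,0,0,1.5,-47,8],[0,0,0,0,1.5,-58,8],[0,0,0,0,1.5,-66,8],[0,0,0,0,1.5,-71,8],[0,0,0,0,1.5,-73,8],[0,0,0,0,1.5,-73,8],[0,0,0,0,1.5,-73,8],[0,0,0,0,1.5,-73,8],[0,0,0,0,1.5,-73,8]]]}}

```text
time_s: 13.65
position: [0.5369, 0.119, 0.2663]
tcp_rot: [[-0.081, -0.018, 0.997], [0.977, 0.199, 0.083], [-0.2, 0.98, 0.001]]
force: [-0.2, 0.8, -1.9]
opening: 0.254
```

```bash
python3 st.py
python3 - <<'E'
from rig import bot
from h import *
for n in("side","top","wrist"):
  c=bot.capture(n);np.savez(f"pics/{n}11.npz",**c);cv2.imwrite(f"pics/{n}11.png",c["frame"][:,:,::-1])
  if n=="side":crop(c,240,80,420,300,3,"pics/s11.png")
E
```

```text
13.65 [-11.85  45.96 101.75  69.94  88.88 -59.27] [0.5369 0.119  0.2663] [[-0.0806, -0.0177, 0.9966], [0.9765, 0.1989, 0.0825], [-0.1997, 0.9799, 0.0012]] [-0.18  0.79 -1.92] 22.129912174572215
```

View pics/s11.png

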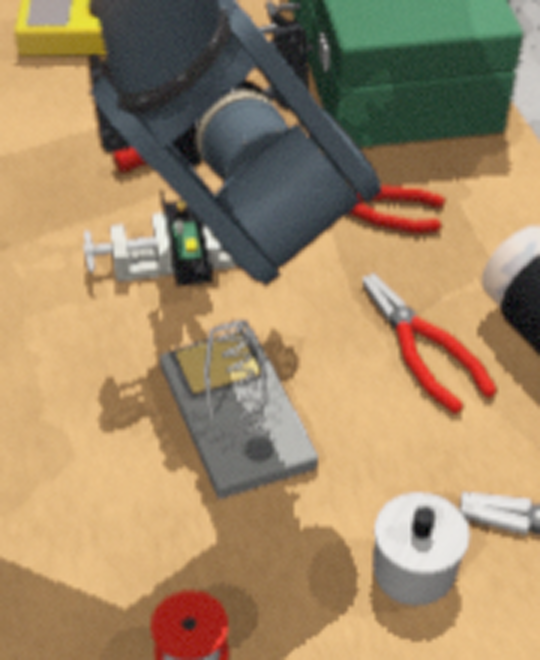

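View pics/wrist11.png

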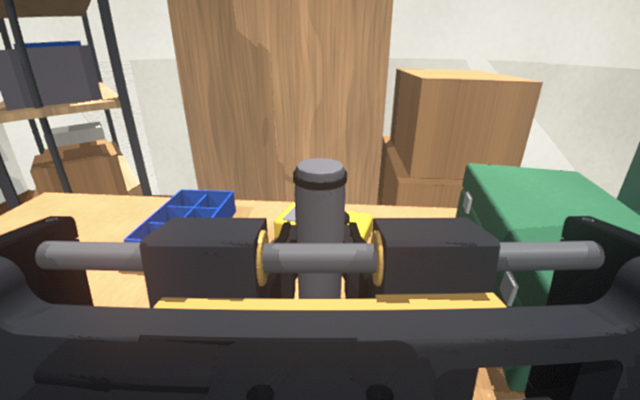

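>>> {"op": "step_arm", "data": {"motion": [[[0,0,0,0,0,-2,8],[0,0,0,0,0,-4,8],[0,0,0,0,0,-5,8],[0,0,0,0,0,-5,8],[0,0,0,0,0,-5,8],[0,0,0,0,0,-5,8]]]}}

```text
time_s: 14.3
position: [0.5368, 0.119, 0.2607]
tcp_rot: [[-0.081, -0.016, 0.997], [0.977, 0.199, 0.082], [-0.199, 0.98, 0.0]]
force: [0.7, 0.4, -1.7]
opening: 0.255
```

```bash
python3 st.py
python3 - <<'E'
from rig import bot
from h import *
c=bot.capture("side");crop(c,270,120,340,190,8,"pics/s12.png")
X,ok,col,u,v=cloud(c,355,238,405,290)
m=ok&(col.min(1)>150)&(X[:,2]>.045)&(X[:,2]<.075);P=X[m];print((P.max(0)+P.min(0))/2,np.median(P,0))
c=bot.capture("wrist")
X,ok,col,u,v=cloud(c,290,150,352,228);m=ok&(np.hypot(X[:,0]-.524,X[:,1]-.277)<.04);print("butt",X[m].max(0),X[m].min(0))
E
```

```text
14.3 [-11.86  46.55 101.78  69.95  88.69 -59.79] [0.5368 0.119  0.2607] [[-0.0808, -0.0165, 0.9966], [0.9766, 0.1988, 0.0824], [-0.1995, 0.9799, 0.0]] [ 0.68  0.36 -1.66] 22.202214252018788
[ 0.61239483 -0.16642201  0.05839671] [ 0.61014461 -0.16965188  0.05921989]
butt [0.53952547 0.300475   0.27553184] [0.50652212 0.26440783 0.23246787]
```

View pics/s12.png

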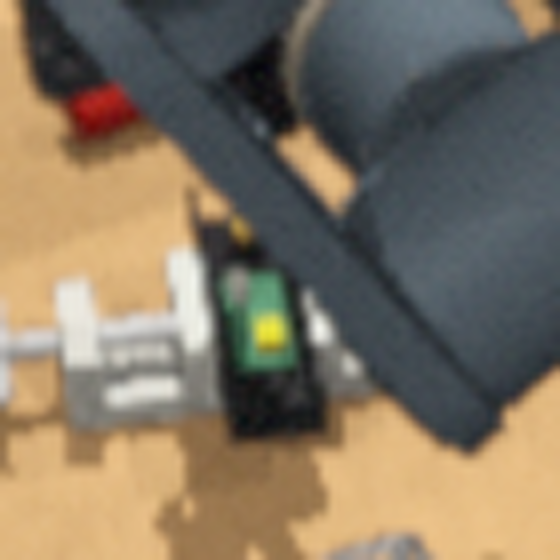

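Run:
```python
from rig import bot
from h import *
from scipy.optimize import least_squares
Ps=[];cs=[]
for i in range(4):
    c=bot.capture("wrist");X,ok,col,u,v=cloud(c,290,150,352,228);m=ok&(np.hypot(X[:,0]-.524,X[:,1]-.279)<.03);P=X[m];Ps.append(P)
P=np.vstack(Ps);T=P[(P[:,2]>.268)];print("cap",len(T),np.median(T,0),np.percentile(T,[2,98],axis=0))
H=P[P[:,2]<.262]
def res(p):
    d=np.array([p[2],p[3],1]);d/=np.linalg.norm(d);w=H-np.array([p[0],p[1],.2335]);return np.linalg.norm(w-np.outer(w@d,d),axis=1)-.0115
r=least_squares(res,[.524,.279,0,0],loss="soft_l1",f_scale=.001);print(len(H),H.min(0),r.x,"tip",r.x[:2]-.165*r.x[2:])
print(bot.read_state()["qvel"])
```

```text
cap 5779 [0.52462794 0.27071949 0.27317752] [[0.51394295 0.26591012 0.26828109]
 [0.53478966 0.28419396 0.27525733]]
5569 [0.5064008  0.26533105 0.23203972] [ 0.52446534  0.28086225 -0.01768686 -0.10848817] tip [0.52738368 0.29876279]
[-0.09721109 -0.08085348 -0.10789445 -0.09893091  0.03413855 -0.14077086]
```

Run:
```python
from rig import bot
from h import *
Ps=[];C=[]
for i in range(4):
    c=bot.capture("wrist");X,ok,col,u,v=cloud(c,290,150,352,245);m=ok&(np.abs(X[:,0]-.5243)<.005)&(np.abs(X[:,1]-.275)<.03);Ps.append(X[m]);C.append(np.c_[v[m],col[m].mean(1)])
P=np.vstack(Ps);C=np.vstack(C)
for v in range(152,244,4):
    k=(C[:,0]>=v)&(C[:,0]<v+4)
    if k.sum()>5:print(v,k.sum(),np.median(P[k],0).round(4),P[k][:,1].std().round(4),C[k,1].mean().round())
crop(c,280,140,360,250,6,"pics/w13.png")
for n in("wrist8",):pass
```

```text
156 109 [0.5237 0.2849 0.275 ] 0.0009 170.0
160 367 [0.5243 0.2815 0.2749] 0.0016 173.0
164 373 [0.5243 0.2762 0.275 ] 0.0015 173.0
168 386 [0.5244 0.2716 0.2749] 0.0014 173.0
172 390 [0.5243 0.2688 0.2743] 0.0008 131.0
176 389 [0.5243 0.268  0.2728] 0.0007 97.0
180 395 [0.5243 0.2676 0.2711] 0.0008 74.0
184 397 [0.5244 0.2666 0.2699] 0.0006 45.0
188 392 [0.5244 0.2669 0.2681] 0.0009 67.0
192 388 [0.5244 0.2674 0.2659] 0.0007 94.0
196 384 [0.5244 0.2674 0.2641] 0.0007 94.0
200 382 [0.5244 0.2672 0.2623] 0.0007 94.0
204 380 [0.5244 0.2672 0.2605] 0.0007 94.0
208 372 [0.5244 0.2672 0.2586] 0.0007 94.0
212 366 [0.5243 0.2673 0.2567] 0.0006 94.0
216 366 [0.5244 0.2672 0.2547] 0.0006 94.0
220 367 [0.5243 0.2672 0.2527] 0.0007 94.0
224 367 [0.5243 0.2672 0.2507] 0.0007 94.0
228 368 [0.5243 0.2672 0.2487] 0.0006 94.0
232 363 [0.5243 0.2673 0.2467] 0.0006 94.0
236 360 [0.5244 0.2672 0.2446] 0.0006 94.0
240 355 [0.5244 0.2673 0.2424] 0.0007 103.0
```

View pics/w13.png

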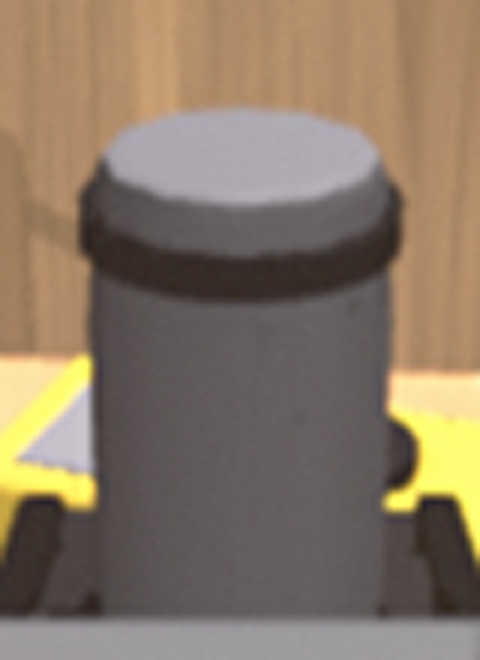

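Run:
```python
from rig import bot
print(bot.hand_in())
```

```text
the job is handed in; nothing more can be done
None
```

I put the lid on the pot, then drew the iron from its coil and turned it upright over the insert. I handed the job in at about 14.6 s. It reports no verdict.

- **Lid:** I lowered it until I felt light contact, then released it. After release, the side camera put its top at 59 mm, which is the rim plus the 4 mm disc. It was level to about 0.005 rad and centred on the pot to within about 1–1.5 mm. A repeat measurement at the end was unchanged.
- **Iron:** It is held by the handle, with the fingers 22 mm apart. The wrist camera's depth shows the handle within about 0.01 rad of vertical. Its axis is at (0.524, 0.279), and I measured the insert at (0.524, 0.278).
- **Tip height:** I put the tip at about 65–68 mm, so roughly 19–22 mm clear of the insert.
- **Other things on the bench:** I touched none of them that I know of, and nothing looked moved in the later pictures. I did not measure their positions again.

**Not confirmed by sight:** the arm hid the tip in the final pose, so its position comes from the handle measurement. That fits a side view taken while the tip was showing just out of the coil, to within about 2 mm. Two of my early fits to short lengths of the handle gave larger tilts. I set them aside because a denser line scan of the handle's front face read vertical.

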